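Clear the passing board and hold up the fuller tin

ROBOT

A 6-joint arm with a two-finger parallel gripper is mounted at the origin on the work surface. World frame = base frame: x ahead of the robot, y to its left, z up, the work surface at z = 0. Lengths are in m, angles in degrees, forces in N, time in s.
With the tool pointing down it reaches from about 0.375 to 0.9 m from the base axis. Payload 3.1 kg.
Tool frame: the origin (TCP) lies at the very end of the fingers, on their centre line; the grasp point (between the pads) lies 19 mm behind it (grasp_offset is the distance from the TCP to the grasp point, in m); z points along the fingers, y is the direction in which the jaws open and shut (so a half turn about z gives the same grasp; the last joint's range is limited). The gripper opens to 87 mm and grips with 3 to 60 N. Pads are 19 mm wide; open, the fingers measure 117 mm over their backs; the gripper's body (75 mm by 190 mm) begins 51 mm behind the grasp point.
Start: joints at [57.21, 30.224, 82.088, -0, 67.689, -10.227], TCP at [0.24, 0.577, 0.202] pointing down, gripper open.
Joint ranges: [-176.69, 176.69], [-43.24, 126.21], [12.49, 139.97], [-82, 262], [0, 151.66], [-163.58, 163.58]. Speed limits (degrees/s): [159.86, 159.86, 180, 180, 180, 180].

INTERFACE

Orientations are given as a 3x3 rotation matrix whose columns are the frame's x, y, z axes.
In Python, from rig import * gives the robot as it stands. The module is installed in compiled form; this text tells all that it offers.
- The arm moves only by the tool play_rows, never from a script. Its argument "plan" is a list that holds one entry, the list of rows, each a list of 7 numbers: the shift along the world's x, y, z each as a share of 5 cm, from -1 to 1, then the turn, a rotation vector about the world's x, y, z each as a share of pi rad, from -1 to 1, then the gripper's target within -1 to 1 (fully open at 1, half-way at 0, shut at -1). A call has 1 to 12 rows; each row shifts and turns the commanded pose from where the row before left it; what a row does not reach is not made up. A row lasts 1/10 s, in which the tool goes at most 50 mm and 8.59 degrees, less where a joint would pass 70% of its speed; a pose out of reach is approached as far as the arm can. A call with a number of a shift or a turn outside -1 to 1 is refused whole. A call with a gripper value outside its range is refused whole. The fingers move at their own pace and stop on an object; the grip force is fixed at half the most. Time passes only in rows, so rows that do not move let the fingers close. It gives the time, the measured TCP pose, the force and the opening at its end, in the units of the state.
- read_state(): the state, without advancing time (a new reading comes with each control period).
- capture(name): name is "scene" or "top"; returns the picture (420x560x3 uint8, red, green, blue); there is no depth.
- camera_params(name): a dict with "intrinsics" (3x3 intrinsics, pixels), "R" (3x3) and "t" (3): a world point X has camera coordinates R X + t. Camera axes: x right, y down, z forward; pixel columns grow to the right and rows downward; lengths in m; the calibration is good to about 2 mm. A picture is of the moment at which its call begins. camera_params takes no time and is no camera call.
- hand_in(): hands the job in, once; it reports no verdict.
The state is a dict: "time_s": time; "joint_positions": joint angles; "qvel": joint speeds; "tau": joint torques, N m; "position": TCP position; "tcp_rot": TCP orientation; "force": force on the tool from outside, world axes, zero at the start; "moment": the same for the moment, N m; "opening": opening from 0.0 (shut) to 1.0 (fully open).
Only numpy, scipy, OpenCV 4.12 (cv2) and the standard library are available. Lean on these libraries where they do the work, as an engineer would, in place of code of your own. Each camera call takes 0.05 s, during which the arm holds its last target. There are 200 camera calls.

TASK

With the scraper, and with nothing else, sweep the three rock sugar lumps off the green board into the tray at its end, then set the scraper down on the worktop clear of the board and tray. Then lift the two red tins in turn to feel which is heavier, without dropping them or tipping them over; the lighter one must end standing upright on the worktop. Finish while holding the heavier tin still and upright in the gripper, about 10 cm above the middle of the cleared board, and leave the mug, bowl and bottle where they are.

Things in the scene. Friction and masses are not known exactly. Their poses are not given: they have to be found in the camera images.
- counter: The flat stainless steel worktop, its upper face at world z = 0.
- board: Fixed green board, 120 mm along x, 180 mm along y, 20 mm thick, with an aluminium catch tray on its +y end. Origin: centre of the board's underside, on the worktop; z up. The tray spans y = 90 to 200 mm, x = -90 to 90 mm; floor 3 mm thick, rim 18 mm high (2 mm below the board's top), no rim where the board meets it.
- board_middle (a point): Middle of the green board's upper face (20 mm above the worktop); axes as the board's.
- scraper: Scraper block standing loose on its blade: white blade 130 mm along x, 26 mm thick along y, 22 mm high; above it a blue grip 80 mm along x, 22 mm thick along y, from 20 to 78 mm above the underside. 140 g. Origin: centre of the blade's underside; z up. One pass with it covers the board's whole width.
- lump0: Amber lump of rock sugar, about 24 mm across and 16 mm high, 14 g, lying on the board at the start. Origin: centre of its flat underside; z up at the start.
- lump1: Amber lump of rock sugar, about 24 mm across and 16 mm high, 14 g, lying on the board at the start. Origin: centre of its flat underside; z up at the start.
- lump2: Amber lump of rock sugar, about 24 mm across and 16 mm high, 14 g, lying on the board at the start. Origin: centre of its flat underside; z up at the start.
- tin_a: Closed square seasoning tin, red with a yellow band, 58 x 58 mm, 90 mm tall plus a round black cap (46 mm across, 8 mm high), upright on the worktop. Both tins look alike; one, by chance, weighs 420 to 580 g, the other 200 to 300 g. The filling is one snug loose piece that may shift 1 to 2 mm. Origin: centre of the underside; z up, x and y square to the flat sides.
- tin_b: Closed square seasoning tin, red with a yellow band, 58 x 58 mm, 90 mm tall plus a round black cap (46 mm across, 8 mm high), upright on the worktop. Both tins look alike; one, by chance, weighs 420 to 580 g, the other 200 to 300 g. The filling is one snug loose piece that may shift 1 to 2 mm. Origin: centre of the underside; z up, x and y square to the flat sides.
- mug: Bystander: white mug, 76 mm across, 80 mm high, loose on the worktop. Origin: centre of the underside.
- bowl: Bystander: small blue bowl, 120 mm across, 50 mm high, loose. Origin: centre of the underside.
- bottle: Bystander: sauce bottle with a red cap, 60 mm across, 160 mm high, loose. Origin: centre of the underside.

How it is judged (in metres and radians):
On the way, in this order (a step that is already met when the one before it is completed fails the run):
1. all three lumps lie in the tray (y of lump0 in the frame of board between 0.092 and 0.2 m and x of lump0 in the frame of board between -0.09 and 0.09 m and height (world z) of each of lump0, lump1, lump2 below 0.035 m and y of lump1 in the frame of board between 0.092 and 0.2 m and x of lump1 in the frame of board between -0.09 and 0.09 m and y of lump2 in the frame of board between 0.092 and 0.2 m and x of lump2 in the frame of board between -0.09 and 0.09 m), for 0.2 s.
2. the scraper has been let go and stands or lies on the worktop, clear of the board and tray (contact force between scraper and the fingers below 0.05 N and contact force between scraper and board below 0.05 N and contact force between scraper and counter above 0.3 N and linear speed of scraper below 0.03 m/s and height (world z) of scraper below 0.06 m), for 0.2 s.
3. the lighter tin is lifted clear of the worktop in the gripper, while the heavier one stands on the worktop (the heavier may be lifted before or after) ((((height (world z) of tin_a above 0.03 m and contact force between tin_a and the fingers above 1 N and contact force between tin_a and counter below 0.05 N) and contact force between tin_b and counter above 3.5 N) or ((height (world z) of tin_b above 0.03 m and contact force between tin_b and the fingers above 1 N and contact force between tin_b and counter below 0.05 N) and contact force between tin_a and counter above 3.5 N))), for 0.2 s.
4. the heavier tin is lifted clear of the worktop in the gripper, while the lighter one stands on the worktop ((((height (world z) of tin_a above 0.03 m and contact force between tin_a and the fingers above 1 N and contact force between tin_a and counter below 0.05 N) and contact force between tin_b and counter between 1.2 and 3.5 N) or ((height (world z) of tin_b above 0.03 m and contact force between tin_b and the fingers above 1 N and contact force between tin_b and counter below 0.05 N) and contact force between tin_a and counter between 1.2 and 3.5 N))), for 0.2 s.
At the end, for the whole second after the job is handed in: Only the fingers hold the heavier tin: still, tilt under 0.2 rad, underside 50 to 170 mm above the board, centre within 35 mm of its middle. The lighter tin (1.2 to 3.5 N) stands untouched on the worktop. All lumps in the tray; scraper released on the worktop, off board and tray (all of step 1 and all of step 2 and (((height (world z) of tin_a above 0.03 m and contact force between tin_a and the fingers above 1 N and contact force between tin_a and counter below 0.05 N) and height (world z) of tin_a between 0.07 and 0.19 m and horizontal distance between tin_a and board_middle below 0.035 m and angle between tin_a's own z axis and vertical below 0.2 rad and linear speed of tin_a below 0.03 m/s and contact force between tin_a and board below 0.05 N and contact force between tin_a and scraper below 0.05 N and contact force between tin_a and tin_b below 0.05 N and contact force between tin_b and counter between 1.2 and 3.5 N and height (world z) of tin_b below 0.01 m and angle between tin_b's own z axis and vertical below 0.1 rad and contact force between tin_b and the fingers below 0.05 N) or ((height (world z) of tin_b above 0.03 m and contact force between tin_b and the fingers above 1 N and contact force between tin_b and counter below 0.05 N) and height (world z) of tin_b between 0.07 and 0.19 m and horizontal distance between tin_b and board_middle below 0.035 m and angle between tin_b's own z axis and vertical below 0.2 rad and linear speed of tin_b below 0.03 m/s and contact force between tin_b and board below 0.05 N and contact force between tin_b and scraper below 0.05 N and contact force between tin_b and tin_a below 0.05 N and contact force between tin_a and counter between 1.2 and 3.5 N and height (world z) of tin_a below 0.01 m and angle between tin_a's own z axis and vertical below 0.1 rad and contact force between tin_a and the fingers below 0.05 N))); the arm keeps its last pose, push and grip.
It fails at once if the mug, bowl or bottle is shifted by more than 30 mm (distance of any of mug, bowl, bottle from where it was at the start of the episode above 0.03 m).
It fails at once if a lump is pushed with the fingers, the arm or a tin instead of the scraper (contact force between any of lump0, lump1, lump2 and the fingers above 0.5 N or contact force between any of lump0, lump1, lump2 and the arm above 0.5 N or contact force between any of lump0, lump1, lump2 and tin_a above 0.5 N or contact force between any of lump0, lump1, lump2 and tin_b above 0.5 N).
It fails at once if a tin is tipped over (angle between any of tin_a, tin_b's own z axis and vertical above 0.6 rad).
It fails at once if a tin is dropped onto the worktop (over 0.5 m/s within 20 mm of it) ((height (world z) of tin_a below 0.02 m and linear speed of tin_a above 0.5 m/s) or (height (world z) of tin_b below 0.02 m and linear speed of tin_b above 0.5 m/s)).
It also fails if it takes over 72 s, if anything falls off the work surface, if the arm or the gripper's body presses on something with over 40 N, if the wrist force passes 120 N, or if a joint passes its speed limit or range.

## Working session

There is one attempt and no reset: what is moved stays moved. The work goes in short steps, Python scripts to look and compute and a tool call to move; the robot and the scene stay as the last step left them, time stands still between calls to the robot, and variables do not carry over. Pictures are saved under pics/ and viewed, about 8 in all and at most 12, crops included, and the job is handed in when it is done.

Besides the shell and the picture viewer there is one more tool, called as name([rows], argument=value, ...), one row to a line, values as JSON. play_rows: Moves the arm, as the interface text tells. Its arguments: {"type":"object","properties":{"plan":{"type":"array"}},"required":["plan"]}

```bash
mkdir -p pics
python3 - <<'E'
from rig import *
import cv2
for n in ("scene","top"):
    cv2.imwrite(f"pics/{n}0.png",cv2.resize(capture(n)[:,:,::-1],(800,600),interpolation=cv2.INTER_CUBIC) if n=="top" else capture(n)[:,:,::-1])
    print(n,camera_params(n))
print(read_state())
E
```

```text
scene {'intrinsics': array([[446.7905535 ,   0.        , 276.78101607],
       [  0.        , 446.7905535 , 221.53606136],
       [  0.        ,   0.        ,   1.        ]]), 'R': array([[ 0.76907027,  0.6391157 ,  0.00787683],
       [ 0.40452859, -0.47716812, -0.78017127],
       [-0.49486113,  0.60319293, -0.62551639]]), 't': array([-0.43491861, -0.23875327,  1.26884408])}
top {'intrinsics': array([[538.46225971,   0.        , 279.99358364],
       [  0.        , 538.46225971, 206.34558034],
       [  0.        ,   0.        ,   1.        ]]), 'R': array([[-3.32186244e-04, -9.99408524e-01,  3.43873841e-02],
       [-9.84613093e-01, -5.68225395e-03, -1.74656145e-01],
       [ 1.74748238e-01, -3.39162870e-02, -9.84028830e-01]]), 't': array([-0.06292594,  0.61361696,  1.02231724])}
{'time_s': 0.1, 'joint_positions': array([ 5.72091322e+01,  3.02731324e+01,  8.21490084e+01,  7.00001022e-04,
        6.76894851e+01, -1.02284194e+01]), 'qvel': array([-0.02644906, -0.19308975, -0.07950173, -0.0464498 ,  0.07763533,
       -0.04869061]), 'tau': array([-3.72022123e-05, -4.40989172e+01, -1.77149498e+01,  6.35417411e-02,
        5.33961284e-02, -5.00594945e-05]), 'position': array([0.23940357, 0.57657654, 0.20137517]), 'tcp_rot': array([[-9.23459912e-01,  3.83693442e-01, -1.06461712e-03],
       [ 3.83694752e-01,  9.23458540e-01, -1.63167065e-03],
       [ 3.57068445e-04, -1.91527044e-03, -9.99998102e-01]]), 'force': array([0.50229881, 0.08804746, 0.41033279]), 'moment': array([ 0.04432367,  0.01552352, -0.02137905]), 'opening': 1.0019561011046323}
```

View pics/top0.png

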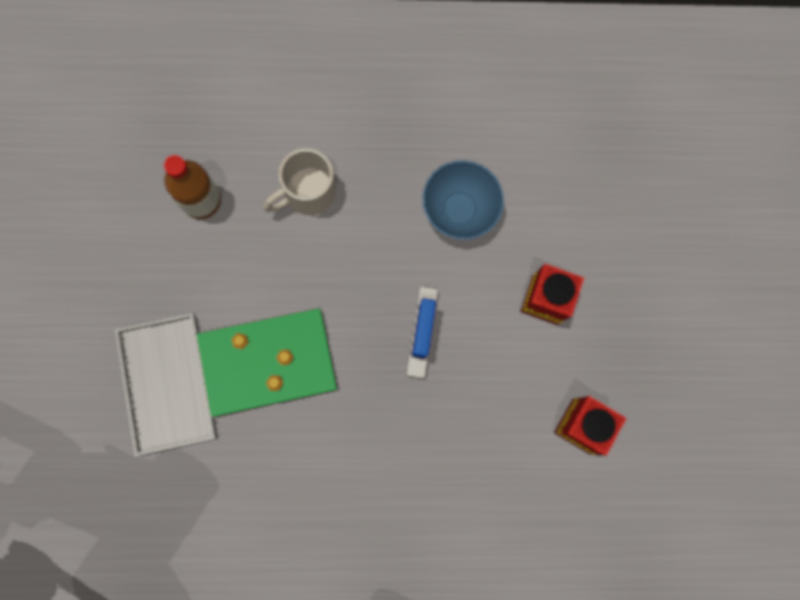

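View pics/scene0.png

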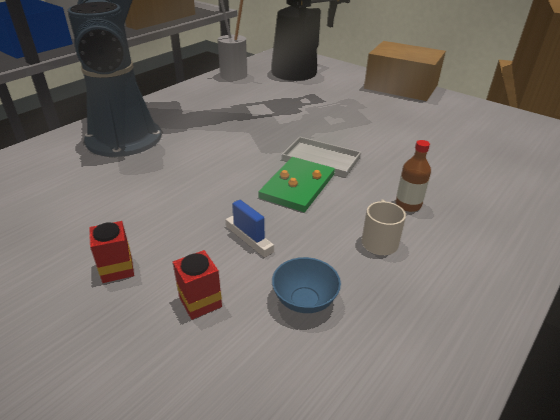

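The top view (800 px copy) shows the board at about (267,362), with the tray on its left end and three lumps on it. The scraper is at (424,325) and the tins are at (555,290) and (596,425). The bowl, mug and bottle stand along the upper edge. Next I'll measure by colour.

```bash
cat > h.py <<'E'
from rig import *
import cv2, numpy as np
def ray(n,uv,z):
    c=camera_params(n);R,t=c["R"],c["t"];C=-R.T@t
    d=R.T@np.linalg.inv(c["intrinsics"])@np.array([uv[0],uv[1],1.])
    return (C+d*(z-C[2])/d[2])[:2]
def blobs(hsv,lo,hi,amin=30):
    m=cv2.inRange(hsv,lo,hi)
    k,l,s,c=cv2.connectedComponentsWithStats(m)
    return [(l==i).astype(np.uint8) for i in range(1,k) if s[i,4]>=amin]
def rect(m,z,n="top"):
    cs,_=cv2.findContours(m,cv2.RETR_EXTERNAL,cv2.CHAIN_APPROX_NONE)
    p=np.array([ray(n,q,z) for q in max(cs,key=len)[:,0]],np.float32)
    return cv2.minAreaRect(p*1000)
E
python3 - <<'E'
from h import *
im=capture("top"); hsv=cv2.cvtColor(im,cv2.COLOR_RGB2HSV)
f=lambda r:[np.round(r[0],1),np.round(r[1],1),round(r[2],1)]
for nm,lo,hi,z in [("green",(45,100,60),(80,255,255),.02),("blue",(105,150,100),(120,255,255),.078),("amber",(10,120,120),(25,255,255),.03),("red",(0,150,130),(6,255,255),.09),("cap",(0,0,0),(180,255,45),.098),("white",(0,0,165),(180,35,255),.022)]:
    for m in blobs(hsv,lo,hi):
        if nm!="cap" or m.sum()<900: print(nm,m.sum(),np.round(cv2.moments(m,True)['m10']/m.sum()),f(rect(m,z)))
for n,(u,v),z in [("bowl",(463,200),.05),("mug",(305,175),.08),("bottle",(175,165),.16)]: print(n,ray("top",(u*.7,v*.7),z))
for n,(u,v) in [("b",(321,309)),("b",(337,390)),("b",(212,417)),("b",(198,333))]: print(n,ray("top",(u*.7,v*.7),.02))
for u,v in [(430,288),(437,291),(408,374),(424,377)]: print("blade",ray("top",(u*.7,v*.7),.022))
E
```

```text
green 4818 186.0 [array([523.4, 127. ]), array([119. , 177.3]), 12.1]
blue 373 297.0 [array([564.7, -93. ]), array([18.9, 77.2]), 81.1]
amber 76 167.0 [array([551.2, 164.4]), array([18.4, 18. ]), 2.0]
amber 73 199.0 [array([528.9, 100.9]), array([17.2, 18.8]), 64.9]
amber 79 192.0 [array([493.2, 114.7]), array([17.9, 18. ]), 0.1]
red 156 122.0 [array([787.3, 252.6]), array([27.3, 27. ]), 63.3]
red 373 388.0 [array([ 616.1, -274.7]), array([57.1, 57. ]), 70.2]
red 404 416.0 [array([ 433.3, -320.4]), array([57.1, 57.2]), 58.8]
cap 382 496.0 [array([1042.8, -470.7]), array([  6.9, 351.8]), 1.2]
cap 324 391.0 [array([ 615.5, -274.4]), array([38. , 38.3]), 43.9]
cap 357 419.0 [array([ 433.7, -321.3]), array([37.9, 39.1]), 87.6]
white 39 213.0 [array([831.2,  80.4]), array([18.4, 63.5]), 4.7]
white 263 219.0 [array([780.7,  68.7]), array([32.1, 53.6]), 47.3]
white 75 299.0 [array([ 623.8, -101.7]), array([14.7, 25. ]), 0.3]
white 4155 117.0 [array([490.6, 263.1]), array([170.4,  98.3]), 12.2]
white 138 291.0 [array([515.5, -84.6]), array([24.3, 24.3]), 78.3]
bowl [ 0.75412938 -0.15247511]
mug [0.77895985 0.07263701]
bottle [0.76318337 0.23212928]
b [0.59860683 0.05111559]
b [0.48295557 0.02655819]
b [0.44524823 0.20012056]
b [0.56318318 0.22482811]
blade [ 0.62988924 -0.10591351]
blade [ 0.62553178 -0.11603835]
blade [ 0.50556105 -0.07374573]
blade [ 0.50136469 -0.09646243]
```

play_rows([
  [[0.42, -0.86, 0, 0, 0, 0.0063, 1], [0.42, -0.86, 0, 0, 0, 0.0063, 1], [0.42, -0.86, 0, 0, 0, 0.0063, 1], [0.42, -0.86, 0, 0, 0, 0.0063, 1], [0.42, -0.86, 0, 0, 0, 0.0063, 1], [0.42, -0.86, 0, 0, 0, 0.0063, 1], [0.42, -0.86, 0, 0, 0, 0.0063, 1], [0.42, -0.86, 0, 0, 0, 0.0063, 1], [0.42, -0.86, 0, 0, 0, 0.0063, 1], [0.42, -0.86, 0, 0, 0, 0.0063, 1], [0.42, -0.86, 0, 0, 0, 0.0063, 1], [0.42, -0.86, 0, 0, 0, 0.0063, 1]],
])

```text
time_s: 1.35
position: [0.4922, 0.0593, 0.2022]
tcp_rot: [[-0.988, 0.155, -0.0], [0.155, 0.988, 0.0], [0.0, 0.0, -1.0]]
force: [0.8, -0.1, -1.1]
opening: 0.999
```

play_rows([
  [[0.37, -0.77, 0, 0, 0, 0, 1], [0.37, -0.77, 0, 0, 0, 0, 1], [0.37, -0.77, 0, 0, 0, 0, 1], [0.37, -0.77, 0, 0, 0, 0, 1], [0, 0, -0.4, 0, 0, 0, 1], [0, 0, -0.4, 0, 0, 0, 1], [0, 0, 0, 0, 0, 0, 1], [0, 0, 0, 0, 0, 0, 1]],
])

```text
time_s: 2.15
position: [0.5655, -0.0927, 0.162]
tcp_rot: [[-0.988, 0.156, -0.001], [0.156, 0.988, 0.0], [0.001, 0.0, -1.0]]
force: [0.3, 0.2, 0.6]
opening: 0.998
```

```bash
cat >> h.py <<'E'
def st():
    s=read_state();R=s["tcp_rot"]
    print("t",round(s["time_s"],2),"pos",np.round(s["position"],4),"yaw_y",np.round(np.degrees(np.arctan2(R[1,1],R[0,1])),2),"z",np.round(R[:,2],3),"F",np.round(s["force"],2),"op",round(s["opening"],3),"q",np.round(s["joint_positions"],1))
E
python3 -c "
from h import *
st()"
```

```text
t 2.15 pos [ 0.5655 -0.0927  0.162 ] yaw_y 81.05 z [-0.001  0.    -1.   ] F [0.31 0.18 0.64] op 0.998 q [ -20.5   29.1   92.     0.    59.  -101.5]
```

play_rows([
  [[0, 0, -0.7, 0, 0, 0, 1], [0, 0, -0.7, 0, 0, 0, 1], [0, 0, -0.6, 0, 0, 0, 1], [0, 0, -0.52, 0, 0, 0, 1], [0, 0, 0, 0, 0, 0, 1], [0, 0, 0, 0, 0, 0, -1], [0, 0, 0, 0, 0, 0, -1], [0, 0, 0, 0, 0, 0, -1], [0, 0, 0, 0, 0, 0, -1], [0, 0, 0, 0, 0, 0, -1], [0, 0, 0, 0, 0, 0, -1], [0, 0, 0, 0, 0, 0, -1]],
])

```text
time_s: 3.35
position: [0.5658, -0.0929, 0.0364]
tcp_rot: [[-0.988, 0.156, 0.0], [0.156, 0.988, -0.0], [-0.0, -0.0, -1.0]]
force: [-1.2, 0.5, -0.9]
opening: 0.447
```

play_rows([
  [[0, 0, 0, 0, 0, 0, -1], [0, 0, 0, 0, 0, 0, -1], [0, 0, 0, 0, 0, 0, -1], [0, 0, 0, 0, 0, 0, -1], [0, 0, 0.6, 0, 0, 0, -1], [0, 0, 0.6, 0, 0, 0, -1], [-0.1, 0.57, 0, 0, 0, 0.0233, -1], [-0.1, 0.57, 0, 0, 0, 0.0233, -1], [-0.1, 0.57, 0, 0, 0, 0.0233, -1], [-0.1, 0.57, 0, 0, 0, 0.0233, -1], [-0.12, 0.55, 0, 0, 0, 0.0233, -1], [0, 0, 0, 0, 0, 0, -1]],
])

```text
time_s: 4.55
position: [0.5375, 0.0519, 0.0958]
tcp_rot: [[-0.977, -0.212, -0.003], [-0.212, 0.977, 0.001], [0.003, 0.002, -1.0]]
force: [-0.4, -0.9, -1.4]
opening: 0.249
```

```bash
python3 -c "
from h import *
st()
im=capture('top')[160:340,60:360,::-1];im2=capture('scene')[100:280,180:480,::-1]
cv2.imwrite('pics/a.png',cv2.resize(np.vstack([im,im2]),None,fx=1.66,fy=1.66,interpolation=cv2.INTER_CUBIC))"
```

```text
t 4.55 pos [0.5375 0.0519 0.0958] yaw_y 102.26 z [-0.003  0.001 -1.   ] F [-0.41 -0.88 -1.43] op 0.249 q [-6.400e+00  3.260e+01  9.970e+01  1.000e-01  4.790e+01 -1.087e+02]
```

View pics/a.png

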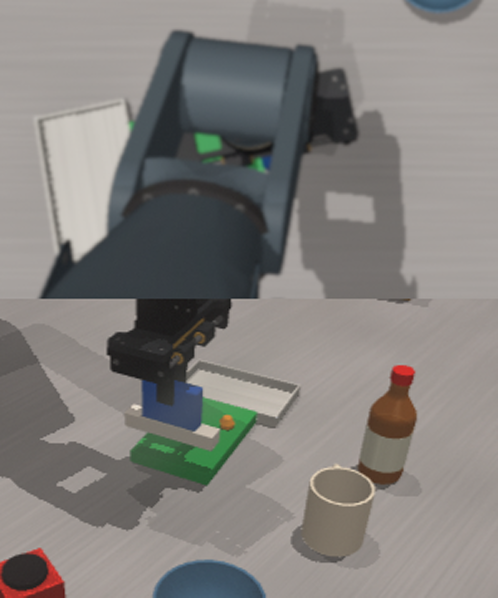

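play_rows([
  [[0, -0.04, -0.4, 0, 0, 0, -1], [0, 0, -0.36, 0, 0, 0, -1], [0, 0, 0, 0, 0, 0, -1], [0, 0, 0, 0, 0, 0, -1]],
])

```text
time_s: 5.05
position: [0.5399, 0.0457, 0.0581]
tcp_rot: [[-0.978, -0.207, -0.001], [-0.207, 0.978, -0.0], [0.001, 0.0, -1.0]]
force: [0.7, 0.1, -0.8]
opening: 0.251
```

play_rows([
  [[-0.04, 0.2, 0, 0, 0, 0, -1], [-0.06, 0.29, 0, 0, 0, 0, -1], [-0.06, 0.29, 0, 0, 0, 0, -1], [-0.06, 0.29, 0, 0, 0, 0, -1], [-0.06, 0.29, 0, 0, 0, 0, -1], [-0.06, 0.29, 0, 0, 0, 0, -1], [-0.06, 0.29, 0, 0, 0, 0, -1], [-0.06, 0.29, 0, 0, 0, 0, -1], [-0.06, 0.29, 0, 0, 0, 0, -1], [-0.06, 0.29, 0, 0, 0, 0, -1], [-0.06, 0.29, 0, 0, 0, 0, -1], [-0.06, 0.29, 0, 0, 0, 0, -1]],
])

```text
time_s: 6.25
position: [0.5044, 0.2174, 0.0582]
tcp_rot: [[-0.978, -0.208, -0.0], [-0.208, 0.978, 0.0], [0.0, 0.0, -1.0]]
force: [0.2, 0.6, -1.8]
opening: 0.249
```

play_rows([
  [[-0.06, 0.29, 0, 0, 0, 0, -1], [-0.03, 0.15, 0, 0, 0, 0, -1], [0, 0, 0, 0, 0, 0, -1], [0, 0, 0, 0, 0, 0, -1]],
])

```text
time_s: 6.65
position: [0.5005, 0.2382, 0.0584]
tcp_rot: [[-0.978, -0.208, 0.001], [-0.208, 0.978, -0.0], [-0.001, -0.0, -1.0]]
force: [0.5, -1.1, 0.0]
opening: 0.25
```

```bash
python3 -c "
from h import *
st(); p=read_state()['position'][:2]-[.523,.127]; print(p@[-.208,.978],p@[.978,.208])
im=capture('top')[160:340,60:360,::-1];im2=capture('scene')[100:280,180:480,::-1]
cv2.imwrite('pics/b.png',cv2.resize(np.vstack([im,im2]),None,fx=1.66,fy=1.66,interpolation=cv2.INTER_CUBIC))"
```

```text
t 6.65 pos [0.5005 0.2382 0.0584] yaw_y 102.03 z [ 0.001 -0.    -1.   ] F [ 0.54 -1.08  0.01] op 0.25 q [ 13.9  36.8  99.1  -0.   44.1 -88.1]
0.11337710488080964 0.0011526600957346917
```

View pics/b.png

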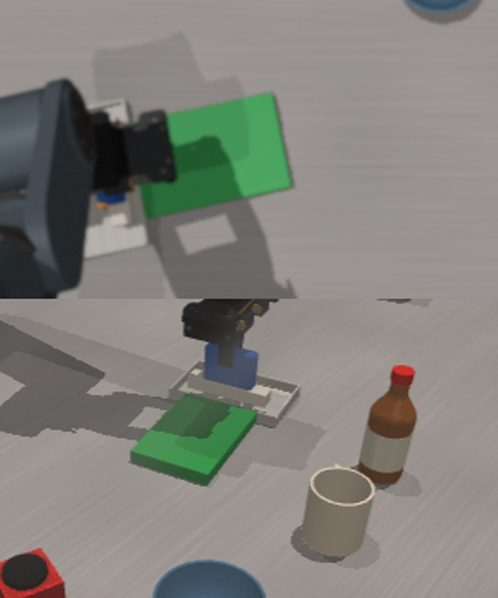

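The board is clear: the blade is over the tray, an amber lump shows in the tray at (110,205), and no lumps are left on the green. I'll put the scraper back at about (0.55, -0.10).

play_rows([
  [[0, 0, 0.6, 0, 0, 0, -1], [0, 0, 0.6, 0, 0, 0, -1], [0.12, -0.84, 0, 0, 0, 0, -1], [0.12, -0.84, 0, 0, 0, 0, -1], [0.12, -0.84, 0, 0, 0, 0, -1], [0.12, -0.84, 0, 0, 0, 0, -1], [0.12, -0.84, 0, 0, 0, 0, -1], [0.12, -0.84, 0, 0, 0, 0, -1], [0.12, -0.84, 0, 0, 0, 0, -1], [0.12, -0.84, 0, 0, 0, 0, -1], [0, 0, -0.6, 0, 0, 0, -1], [0, 0, 0, 0, 0, 0, -1]],
])

```text
time_s: 7.95
position: [0.5452, -0.0987, 0.0853]
tcp_rot: [[-0.979, -0.204, -0.007], [-0.204, 0.979, 0.003], [0.006, 0.005, -1.0]]
force: [-0.4, 0.3, -1.9]
opening: 0.25
```

```bash
python3 -c "
from h import *
st()
im=capture('top');cv2.imwrite('pics/c.png',cv2.resize(im[200:330,60:200,::-1],None,fx=4,fy=4,interpolation=cv2.INTER_CUBIC))
hsv=cv2.cvtColor(im,cv2.COLOR_RGB2HSV)
for m in blobs(hsv,(10,100,100),(25,255,255),20):
    r=rect(m,.015);p=np.array(r[0])/1000-[.523,.127];print(m.sum(),np.round(r[0]),p@[-.208,.978],p@[.978,.208])"
```

```text
t 7.95 pos [ 0.5452 -0.0987  0.0853] yaw_y 101.77 z [-0.007  0.003 -1.   ] F [-0.43  0.33 -1.95] op 0.25 q [ -21.8   34.4   97.9    0.    48.1 -123.6]
464 [789. 253.] 0.06769640844726563 0.28619203344726557
64 [ 636. -255.] -0.39685560940551756 0.030920927734374944
114 [ 592. -270.] -0.4029887182617187 -0.015363390380859432
69 [530. 260.] 0.12841371667480467 0.03459483203124992
70 [495. 252.] 0.12818308764648437 -0.0014469008789062868
47 [470. 245.] 0.12612554321289063 -0.027711959472656294
190 [ 429. -306.] -0.4035581325683594 -0.1823098758544922
```

View pics/c.png

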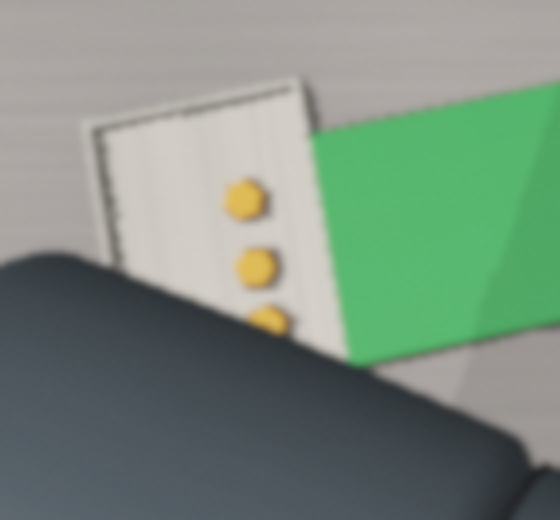

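All three lumps are in the tray, at board y ≈ 0.127 m. Now I'll lower the scraper.

play_rows([
  [[0, 0, -0.4, 0, 0, 0, -1], [0, 0, -0.3, 0, 0, 0, -1], [0, 0, -0.2, 0, 0, 0, -1], [0, 0, 0, 0, 0, 0, -1], [0, 0, 0, 0, 0, 0, -1]],
])

```text
time_s: 8.5
position: [0.5485, -0.0974, 0.0438]
tcp_rot: [[-0.978, -0.209, 0.0], [-0.209, 0.978, -0.0], [-0.0, -0.0, -1.0]]
force: [-0.2, 0.7, -1.0]
opening: 0.252
```

play_rows([
  [[0, 0, -0.08, 0, 0, 0, -1], [0, 0, -0.06, 0, 0, 0, -1], [0, 0, 0, 0, 0, 0, -1], [0, 0, 0, 0, 0, 0, -1]],
])

```text
time_s: 8.9
position: [0.5483, -0.0979, 0.0363]
tcp_rot: [[-0.978, -0.208, 0.0], [-0.208, 0.978, -0.0], [-0.0, -0.0, -1.0]]
force: [-0.1, 0.8, -1.4]
opening: 0.255
```

play_rows([
  [[0, 0, 0, 0, 0, 0, 1], [0, 0, 0, 0, 0, 0, 1], [0, 0, 0, 0, 0, 0, 1], [0, 0, 0, 0, 0, 0, 1], [0, 0, 0, 0, 0, 0, 1], [0, 0, 0, 0, 0, 0, 1], [0, 0, 0, 0, 0, 0, 1], [0, 0, 0.4, 0, 0, 0, 1], [0, 0, 0.8, 0, 0, 0, 1], [0, 0, 0.8, 0, 0, 0, 1], [0, 0, 0.7, 0, 0, 0, 1], [0, 0, 0, 0, 0, 0, 1]],
])

```text
time_s: 10.1
position: [0.5519, -0.0991, 0.1764]
tcp_rot: [[-0.978, -0.208, 0.011], [-0.208, 0.978, -0.004], [-0.009, -0.006, -1.0]]
force: [0.5, -0.4, -0.4]
opening: 1.0
```

play_rows([
  [[0.27, -0.71, 0, 0, 0, -0.0353, 1], [0.27, -0.71, 0, 0, 0, -0.0353, 1], [0.27, -0.71, 0, 0, 0, -0.0353, 1], [0.27, -0.71, 0, 0, 0, -0.0353, 1], [0.27, -0.7, 0, 0, 0, -0.0353, 1], [0, 0, 0, 0, 0, 0, 1], [0, 0, 0, 0, 0, 0, 1], [0, 0, -0.4, 0, 0, 0, 1], [0, 0, 0, 0, 0, 0, 1], [0, 0, 0, 0, 0, 0, 1]],
])

```text
time_s: 11.1
position: [0.6149, -0.2731, 0.1506]
tcp_rot: [[-0.942, 0.337, -0.002], [0.337, 0.942, 0.002], [0.003, 0.001, -1.0]]
force: [0.6, -0.4, -0.5]
opening: 1.0
```

```bash
python3 -c "
from h import *
st()
im=capture('top')[180:330,270:480,::-1];im2=capture('scene')[170:340,60:298,::-1]
cv2.imwrite('pics/d.png',np.hstack([cv2.resize(im,(400,286)),cv2.resize(im2,(400,286))]))"
```

```text
t 11.1 pos [ 0.6149 -0.2731  0.1506] yaw_y 70.33 z [-0.002  0.002 -1.   ] F [ 0.58 -0.38 -0.51] op 1.0 q [ -33.5   37.2   77.3    0.    65.7 -103.8]
```

View pics/d.png

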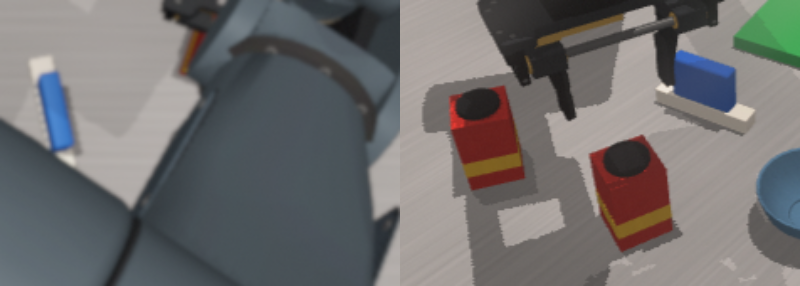

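The scraper stands released on the worktop, and the fingers are above the tin at (630,195) in the picture. Now I'll descend and grasp.

play_rows([
  [[0.02, -0.03, -0.6, 0, 0, 0, 1], [0, 0, -0.6, 0, 0, 0, 1], [0, 0, -0.6, 0, 0, 0, 1], [0, 0, -0.48, 0, 0, 0, 1], [0, 0, 0, 0, 0, 0, 1], [0, 0, 0, 0, 0, 0, -1], [0, 0, 0, 0, 0, 0, -1], [0, 0, 0, 0, 0, 0, -1], [0, 0, 0, 0, 0, 0, -1], [0, 0, 0, 0, 0, 0, -1], [0, 0, 0, 0, 0, 0, -1], [0, 0, 0, 0, 0, 0, -1]],
])

```text
time_s: 12.4
position: [0.6174, -0.2765, 0.0384]
tcp_rot: [[-0.941, 0.338, 0.001], [0.338, 0.941, -0.001], [-0.002, -0.0, -1.0]]
force: [0.1, 0.8, 6.7]
opening: 0.664
```

play_rows([
  [[0, 0, 0.3, 0, 0, 0, -1], [0, 0, 0.5, 0, 0, 0, -1], [0, 0, 0.4, 0, 0, 0, -1], [0, 0, 0, 0, 0, 0, -1], [0, 0, 0, 0, 0, 0, -1], [0, 0, 0, 0, 0, 0, -1], [0, 0, 0, 0, 0, 0, -1], [0, 0, 0, 0, 0, 0, -1]],
])

```text
time_s: 13.2
position: [0.6161, -0.276, 0.0959]
tcp_rot: [[-0.941, 0.338, -0.002], [0.338, 0.941, 0.001], [0.002, 0.001, -1.0]]
force: [-0.3, 0.3, -2.4]
opening: 0.662
```

```bash
python3 -c "
from h import *
st()
F=[]
for i in range(6):
    im=capture('scene'); F.append(read_state()['force'])
print(np.mean(F,0),np.std(F,0),read_state()['tau'])
im2=im[170:340,60:298,::-1]
cv2.imwrite('pics/e.png',cv2.resize(im2,(600,430)))"
```

```text
t 13.2 pos [ 0.6161 -0.276   0.0959] yaw_y 70.24 z [-0.002  0.001 -1.   ] F [-0.31  0.35 -2.4 ] op 0.662 q [ -33.6   41.    79.3   -0.    59.8 -103.8]
[ 0.0734971   0.50586247 -2.35971372] [0.31056965 0.38743176 0.32642898] [-4.24999162e-03 -5.13491356e+01 -1.62312770e+01 -4.77193762e-02
  7.19122938e-02  1.52639382e-05]
```

View pics/e.png

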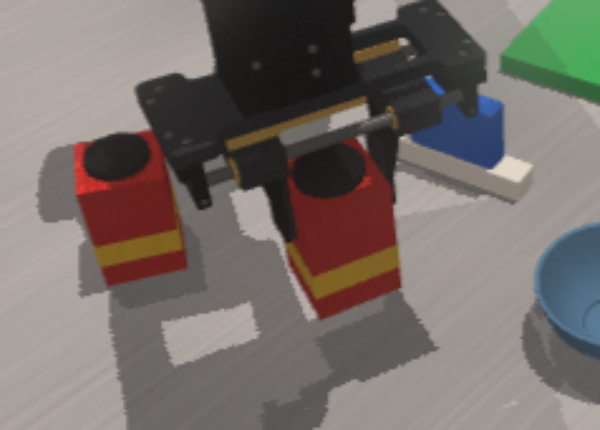

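The wrist reads about 2.3 N against an unloaded reading near 0 to −0.5, so this is the light tin. It hangs upright and clear of the worktop. I'll set it down gently.

play_rows([
  [[0, 0, -0.35, 0, 0, 0, -1], [0, 0, -0.4, 0, 0, 0, -1], [0, 0, -0.2, 0, 0, 0, -1], [0, 0, -0.1, 0, 0, 0, -1], [0, 0, 0, 0, 0, 0, -1], [0, 0, 0, 0, 0, 0, -1]],
])

```text
time_s: 14.1
position: [0.6173, -0.2767, 0.0454]
tcp_rot: [[-0.941, 0.338, 0.001], [0.338, 0.941, -0.001], [-0.001, -0.0, -1.0]]
force: [0.0, -0.2, -2.0]
opening: 0.666
```

play_rows([
  [[0, 0, -0.06, 0, 0, 0, -1], [0, 0, -0.04, 0, 0, 0, -1], [0, 0, -0.03, 0, 0, 0, -1], [0, 0, 0, 0, 0, 0, -1], [0, 0, 0, 0, 0, 0, -1]],
])

```text
time_s: 14.6
position: [0.6169, -0.2764, 0.0384]
tcp_rot: [[-0.941, 0.338, 0.0], [0.338, 0.941, -0.0], [-0.0, -0.0, -1.0]]
force: [-0.3, 0.2, -0.9]
opening: 0.665
```

play_rows([
  [[0, 0, -0.02, 0, 0, 0, -1], [0, 0, 0, 0, 0, 0, -1], [0, 0, 0, 0, 0, 0, 1], [0, 0, 0, 0, 0, 0, 1], [0, 0, 0, 0, 0, 0, 1], [0, 0, 0, 0, 0, 0, 1], [0, 0, 0, 0, 0, 0, 1], [0, 0, 0, 0, 0, 0, 1], [0, 0, 0.5, 0, 0, 0, 1], [0, 0, 0.8, 0, 0, 0, 1], [0, 0, 0.8, 0, 0, 0, 1], [0, 0, 0.3, 0, 0, 0, 1]],
])

```text
time_s: 15.8
position: [0.6191, -0.2778, 0.1619]
tcp_rot: [[-0.941, 0.338, 0.007], [0.338, 0.941, -0.004], [-0.008, -0.002, -1.0]]
force: [0.3, 0.0, -0.3]
opening: 0.999
```

play_rows([
  [[-0.73, -0.18, 0, 0, 0, -0.0127, 1], [-0.73, -0.18, 0, 0, 0, -0.0127, 1], [-0.73, -0.18, 0, 0, 0, -0.0127, 1], [-0.73, -0.18, 0, 0, 0, -0.0127, 1], [-0.74, -0.18, 0, 0, 0, -0.0127, 1], [0, 0, -0.4, 0, 0, 0, 1], [0, 0, 0, 0, 0, 0, 1], [0, 0, 0, 0, 0, 0, 1]],
])

```text
time_s: 16.6
position: [0.4338, -0.3212, 0.1369]
tcp_rot: [[-0.855, 0.518, -0.001], [0.518, 0.855, 0.001], [0.001, 0.0, -1.0]]
force: [-0.5, -0.6, 1.0]
opening: 1.002
```

```bash
python3 -c "
from h import *
st()
im=capture('top')[160:340,270:480,::-1];im2=capture('scene')[170:340,60:298,::-1]
cv2.imwrite('pics/f.png',np.hstack([cv2.resize(im,(400,343)),cv2.resize(im2,(400,343))]))"
```

```text
t 16.6 pos [ 0.4338 -0.3212  0.1369] yaw_y 58.81 z [-0.001  0.001 -1.   ] F [-0.45 -0.61  1.04] op 1.002 q [ -48.4   28.9   98.     0.    53.2 -107.2]
```

View pics/f.png

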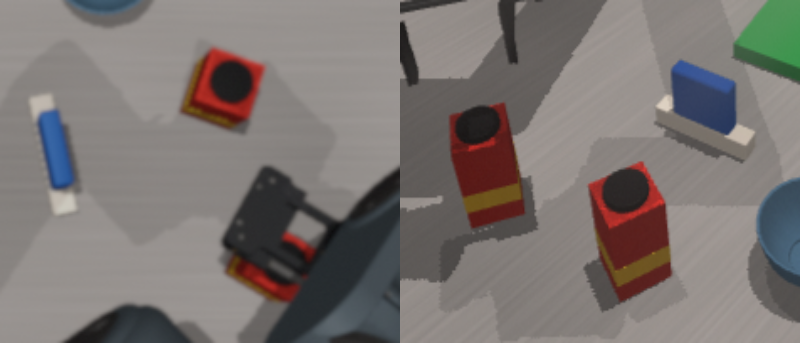

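The light tin stands upright at (230,82) and the gripper is centred over the second tin. I'll descend and grasp that one.

play_rows([
  [[0, 0, -0.6, 0, 0, 0, 1], [0, 0, -0.6, 0, 0, 0, 1], [0, 0, -0.5, 0, 0, 0, 1], [0, 0, -0.24, 0, 0, 0, 1], [0, 0, 0, 0, 0, 0, 1], [0, 0, 0, 0, 0, 0, -1], [0, 0, 0, 0, 0, 0, -1], [0, 0, 0, 0, 0, 0, -1], [0, 0, 0, 0, 0, 0, -1], [0, 0, 0, 0, 0, 0, -1], [0, 0, 0, 0, 0, 0, -1], [0, 0, 0, 0, 0, 0, -1]],
])

```text
time_s: 17.9
position: [0.434, -0.3218, 0.0409]
tcp_rot: [[-0.855, 0.518, 0.001], [0.518, 0.855, -0.001], [-0.001, -0.0, -1.0]]
force: [-1.4, -0.3, 6.0]
opening: 0.662
```

play_rows([
  [[0, 0, 0.3, 0, 0, 0, -1], [0, 0, 0.5, 0, 0, 0, -1], [0, 0, 0.4, 0, 0, 0, -1], [0, 0, 0, 0, 0, 0, -1], [0, 0, 0, 0, 0, 0, -1], [0, 0, 0, 0, 0, 0, -1], [0, 0, 0, 0, 0, 0, -1], [0, 0, 0, 0, 0, 0, -1]],
])

```text
time_s: 18.7
position: [0.4333, -0.3208, 0.0992]
tcp_rot: [[-0.855, 0.518, -0.001], [0.518, 0.855, 0.002], [0.002, 0.001, -1.0]]
force: [0.1, -0.3, -4.7]
opening: 0.665
```

```bash
python3 -c "
from h import *
st()
F=[]
for i in range(6):
    im=capture('scene'); F.append(read_state()['force'])
print(np.mean(F,0),np.std(F,0))"
```

```text
t 18.7 pos [ 0.4333 -0.3208  0.0992] yaw_y 58.81 z [-0.001  0.002 -1.   ] F [ 0.09 -0.3  -4.68] op 0.665 q [ -48.4   32.2   99.8    0.    48.2 -107.2]
[-0.07119658  0.11396884 -5.05415819] [0.24777185 0.72658228 0.3313617 ]
```

The second tin reads 5.05 N, so it is the heavier one. I'll carry it over the board.

play_rows([
  [[0, 0, 0.4, 0, 0, 0, -1], [0, 0, 0.5, 0, 0, 0, -1], [0, 0, 0.34, 0, 0, 0, -1], [0.06, 0.32, 0, 0, 0, 0, -1], [0.12, 0.6, 0, 0, 0, 0, -1], [0.13, 0.64, 0, 0, 0, 0, -1], [0.13, 0.64, 0, 0, 0, 0, -1], [0.13, 0.64, 0, 0, 0, 0, -1], [0.13, 0.64, 0, 0, 0, 0, -1], [0.13, 0.64, 0, 0, 0, 0, -1], [0.13, 0.64, 0, 0, 0, 0, -1], [0.13, 0.64, 0, 0, 0, 0, -1]],
])

```text
time_s: 20.2
position: [0.4869, -0.0485, 0.1612]
tcp_rot: [[-0.856, 0.518, -0.002], [0.518, 0.856, 0.001], [0.003, -0.0, -1.0]]
force: [0.6, -0.1, -4.4]
opening: 0.666
```

play_rows([
  [[0.13, 0.64, 0, 0, 0, 0, -1], [0.13, 0.64, 0, 0, 0, 0, -1], [0.13, 0.64, 0, 0, 0, 0, -1], [0.13, 0.64, 0, 0, 0, 0, -1], [0.13, 0.64, 0, 0, 0, 0, -1], [0.08, 0.36, 0, 0, 0, 0, -1], [0, 0, 0, 0, 0, 0, -1], [0, 0, 0, 0, 0, 0, -1], [0, 0, 0, 0, 0, 0, -1], [0, 0, 0, 0, 0, 0, -1]],
])

```text
time_s: 21.2
position: [0.5242, 0.1259, 0.1619]
tcp_rot: [[-0.855, 0.519, -0.001], [0.519, 0.855, -0.0], [0.001, -0.001, -1.0]]
force: [0.9, 0.4, -5.1]
opening: 0.667
```

```bash
python3 -c "
from h import *
st()
im=capture('top')[160:340,60:480,::-1];im2=capture('scene')[:360,:,::-1]
cv2.imwrite('pics/g.png',np.vstack([cv2.resize(im,(560,240)),im2]))"
```

```text
t 21.2 pos [0.5242 0.1259 0.1619] yaw_y 58.75 z [-0.001 -0.    -1.   ] F [ 0.86  0.41 -5.07] op 0.667 q [  1.6  26.7  96.8  -0.   56.5 -57.1]
```

View pics/g.png

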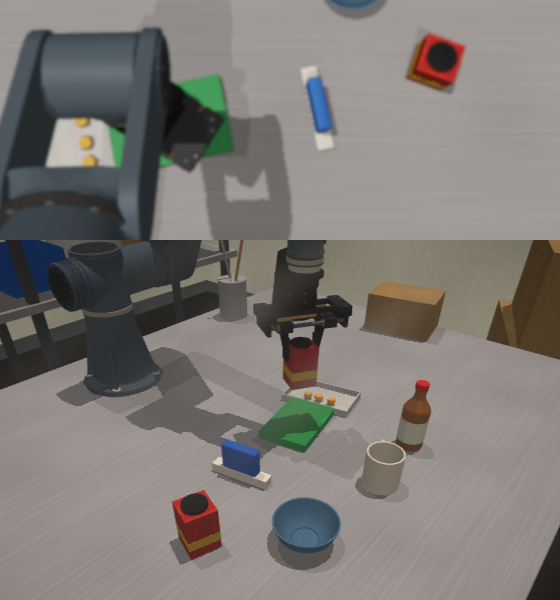

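The heavy tin hangs upright over the board, with its underside about 100 mm above it. All three lumps are in the tray, the scraper and light tin stand clear on the worktop, and the other items have not moved. Handing in.

```bash
python3 -c "
from h import *
st(); print(hand_in())"
```

```text
t 21.3 pos [0.5246 0.1259 0.1622] yaw_y 58.74 z [-0. -0. -1.] F [ 0.39  0.44 -4.8 ] op 0.667 q [  1.6  26.7  96.8  -0.   56.5 -57.1]
the job is handed in; nothing more can be done
None
```

The whole task is done and handed in at 21.3 s on the robot clock. `hand_in` gives no verdict, so the results below come only from my own checks.

- **Lumps:** One pass with the scraper put all three in the tray. They measured about 126–128 mm along the board's y axis, and the last picture still shows them there.
- **Scraper:** It stands released on the worktop at about (0.55, -0.10), clear of the board and tray.
- **Tins:** The first tin lifted read about 2.4 N and the second about 5.05 N at the wrist, which agrees with the given weight ranges. The lighter one stands upright on the worktop near where it started.
- **Final hold:** The heavier tin is held upright with its underside about 100 mm above the board and within about 2 mm of its middle. Grip and position were steady at hand-in.
- **Bystanders:** The mug, bowl and bottle look unmoved in the last picture. I judged this by eye and did not re-measure them.

The wrist showed a brief upward push of 6–7 N as the fingers closed on each tin, well within the limits. No check failed or disagreed with another.

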